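# Stroke check of a washed sauce pump

### The job

The two sauce pumps have just been washed and refitted, still empty. Check the one whose spout stands over the white cup: press its knob straight down until the plunger bottoms on its stop, then let it come all the way back up. Leave the other pump unpressed and both cups where they stand.

Things in the scene. Friction and masses are not known exactly. Their poses are not given: they have to be found in the camera images.
- knob_left (a point): Centre of the flat top (34 mm across) of the sprung black knob, 44 mm wide, on the axis of the left-hand of two alike, fixed steel sauce pumps. It moves with the knob: 185 mm above the table at rest, 155 mm bottomed. Jar 92 mm across, black lid; a thin spout, top at 136 mm, reaches 95 mm out from the axis, roughly toward the robot, and ends 90 mm up over a cup.
- plunger_left (a joint): Downward travel of the left pump's plunger in m: 0 at rest (up), 0.030 bottomed on its stop. A spring takes about 4 N to start, 10 N at the stop, plus light damping (15 N per m/s), and raises the knob again when let go.
- knob_right (a point): Centre of the flat top (34 mm across) of the sprung black knob, 44 mm wide, on the axis of the right-hand of two alike, fixed steel sauce pumps. It moves with the knob: 185 mm above the table at rest, 155 mm bottomed. Jar 92 mm across, black lid; a thin spout, top at 136 mm, reaches 95 mm out from the axis, roughly toward the robot, and ends 90 mm up over a cup.
- plunger_right (a joint): Downward travel of the right pump's plunger in m: 0 at rest (up), 0.030 bottomed on its stop. A spring takes about 4 N to start, 10 N at the stop, plus light damping (15 N per m/s), and raises the knob again when let go.
- white_cup: Loose plain white ceramic cup without handle, 68 mm across at the rim, 65 mm high; origin at the centre of its underside, z up. It stands under the spout of one of the pumps (which one varies), 95 mm from that pump's axis; the blue cup stands under the other.
- blue_cup: Loose plain blue ceramic cup without handle, 68 mm across at the rim, 65 mm high; origin at the centre of its underside, z up. It stands under the spout of one of the pumps (which one varies), 95 mm from that pump's axis; the white cup stands under the other.
There are look-alikes about, which are no part of the job. What is shaped like the white_cup but pink is not meant.

How it is judged:
On the way:
1. the plunger of the pump over the white cup is bottomed on its stop (at least 27 of its 30 mm) (((horizontal distance between white_cup and knob_left below 0.14 m and value of joint plunger_left above 0.027 m) or (horizontal distance between white_cup and knob_right below 0.14 m and value of joint plunger_right above 0.027 m))), for 0.1 s.
At the end, for the whole second after the job is handed in: After the full stroke both plungers are back up (within 4 mm of rest), and both cups stand upright (within 10 degrees) within 20 mm of where they stood (value of joint each of plunger_left, plunger_right below 0.004 m and distance of each of white_cup, blue_cup from where it was at the start of the episode below 0.02 m and angle between each of white_cup, blue_cup's own z axis and vertical below 0.17 rad); the robot touches nothing.
It fails at once if the pump over the blue cup is pressed by more than 6 mm ((horizontal distance between white_cup and knob_left below 0.14 m and value of joint plunger_right above 0.006 m) or (horizontal distance between white_cup and knob_right below 0.14 m and value of joint plunger_left above 0.006 m)).
It fails at once if a cup is shifted by more than 20 mm (distance of any of white_cup, blue_cup from where it was at the start of the episode above 0.02 m).
It also fails if it takes over 32 s, if anything falls off the work surface, if the arm or the gripper's body presses on something with over 40 N, if the wrist force passes 120 N, or if a joint passes its speed limit or range.

### The arm

A 6-joint arm with a two-finger parallel gripper is mounted at the origin on a cart in front of the work surface, level with it; the furniture and walls round the work are solid. World frame = base frame: x ahead of the robot, y to its left, z up, the work surface at z = 0. Lengths are in m, angles in rad, forces in N, time in s.
With the tool pointing down it reaches from about 0.35 to 0.975 m from the base axis. Payload 4.9 kg.
Tool frame: the origin (TCP) lies at the very end of the fingers, on their centre line; the grasp point (between the pads) lies 19 mm behind it; z points along the fingers, y is the line along which they close (so a half turn about z gives the same grasp; the last joint's range is limited). The gripper opens to 85 mm and grips with 20 to 120 N. Pads are 22 mm wide; open, the fingers measure 114 mm over their backs; the gripper's body (76 mm by 85 mm) begins 54 mm behind the grasp point. The pads swing forward as they close: fully open they stand 13 mm farther back than shut.
Start: joints at [1.024, 0.053, 1.613, -0, 1.476, -0.119], TCP at [0.259, 0.569, 0.231] pointing down, gripper open.
Joint ranges: [-3.01, 3.01], [-1.01, 2.22], [0.06, 2.58], [-1.02, 4.17], [0.09, 2.62], [-3.14, 3.14]. Speed limits (rad/s): [2.57, 2.57, 3.14, 3.14, 3.14, 3.14].

### API

Orientations are given as a rotation vector (axis times angle).
In Python, from station import ctrl, imaging gives the robot as it stands.
- The arm moves only by the tool play_rows, never from a script. Its argument "series" is a list of rows, each a list of 3 entries, a list of its own where there are three numbers: the opening, from 0 (shut) to 1 (fully open), then the shift along the tool's x, y, z each as a share of 0.05 m, from -1 to 1, then the turn, a rotation vector about the tool's x, y, z each as a share of 8 degrees, from -1 to 1. In form: [[grip, [dx, dy, dz], [ax, ay, az]], ...]. A call has 1 to 8 rows; each row shifts and turns the commanded pose from where the row before left it, along the tool's axes as they then stand; what a row does not reach is not made up. A row lasts 1/8 s, in which the tool goes at most 62.5 mm and 10.7 degrees, less where a joint would pass 70% of its speed; a pose out of reach is approached as far as the arm can. A call with a number of a shift or a turn outside -1 to 1 is refused whole. A call with a gripper value outside its range is refused whole. The fingers move at their own pace and stop on an object; "force" is the grip in N (left out, the last holds). Time passes only in rows, so rows that do not move let the fingers close. It gives the time, the measured TCP pose, the force, the opening and the grip force at its end, in the units of the state.
- ctrl.get_obs(): the state, without advancing time (a new reading comes with each control period).
- imaging.get_image(name): name is "side" or "top" or "wrist"; returns a dict with "color" (480x640x3 uint8, blue, green, red), "fx", "fy", "cx", "cy" (pixels), "extrinsics" (4x4, takes a point from world to camera coordinates); the wrist camera has in their place "hand_eye" (4x4, takes a point from camera to tool coordinates, whose origin is the TCP and whose axes are the flange's). Camera axes: x right, y down, z forward; pixel columns grow to the right and rows downward; lengths in m; the calibration is good to about 2 mm. A picture is of the moment at which its call begins: read the wrist's pose just before it. There is no depth.
- ctrl.finish_job(): hands the job in; it is judged then, once.
The state is a dict: "t": time; "q": joint angles; "dq": joint speeds; "effort": joint torques, N m; "tool_pos": TCP position; "tool_rot": TCP orientation; "contact_force": force on the tool from outside, world axes, zero at the start; "wrist_torque": the same for the moment, N m; "opening": finger opening in m; "grip_force": force on a finger pad.
Only numpy, scipy, OpenCV 4.12 (cv2) and the standard library are available. Lean on these libraries where they do the work, as an engineer would, in place of code of your own. Each camera call takes 0.05 s, during which the arm holds its last target. There are 200 camera calls.

## Working session

There is one attempt and no reset: what is moved stays moved. The work goes in short steps, Python scripts to look and compute and a tool call to move; the robot and the scene stay as the last step left them, time stands still between calls to the robot, and variables do not carry over. Pictures are saved under pics/ and viewed, at most 10 in all, crops included, and the job is handed in when it is done.

Besides the shell and the picture viewer there is one more tool, called after "Emit:" by a JSON object that holds its "name" and its "arguments", one argument or row to a line. play_rows: Moves the arm, as the interface text tells. Shift numbers are shares of 0.05 m and turn numbers shares of 8 degrees, none past 1 either way. Its arguments: {"type":"object","properties":{"series":{"type":"array"},"force":{"type":"number"}},"required":["series"]}

```bash
mkdir -p pics
python3 - <<'E'
from station import ctrl, imaging
import cv2,pickle
o=ctrl.get_obs();print(o['t'],o['tool_pos'],o['tool_rot'],o['opening'])
d={}
for n in('top','side'):
    d[n]=imaging.get_image(n);cv2.imwrite(f'pics/{n}0.png',d[n]['color'])
    print(n,d[n]['fx'],d[n]['cx'],d[n]['cy'],d[n]['extrinsics'])
pickle.dump(d,open('d.pkl','wb'))
E
```

```text
0.0 [0.25896118 0.56814223 0.23007311] [-6.66720779e-01 -3.06934771e+00  3.06669727e-03] 0.08520287167711998
top 541.1748634771602 321.49841657094345 244.40013560796268 [[ 2.87320787e-03 -9.99995869e-01  8.39061324e-05 -1.64388343e-01]
 [-9.83205034e-01 -2.84027556e-03 -1.82482312e-01  4.95389817e-01]
 [ 1.82481796e-01  4.41812682e-04 -9.83209133e-01  9.95906352e-01]
 [ 0.00000000e+00  0.00000000e+00  0.00000000e+00  1.00000000e+00]]
side 515.6907125962663 319.19872612098794 243.1796663354754 [[-0.97843699 -0.20634549  0.00908852  0.41749376]
 [-0.12465536  0.55485389 -0.82255589  0.23370561]
 [ 0.1646879  -0.80595204 -0.56861164  0.74094769]
 [ 0.          0.          0.          1.        ]]
```

View pics/top0.png

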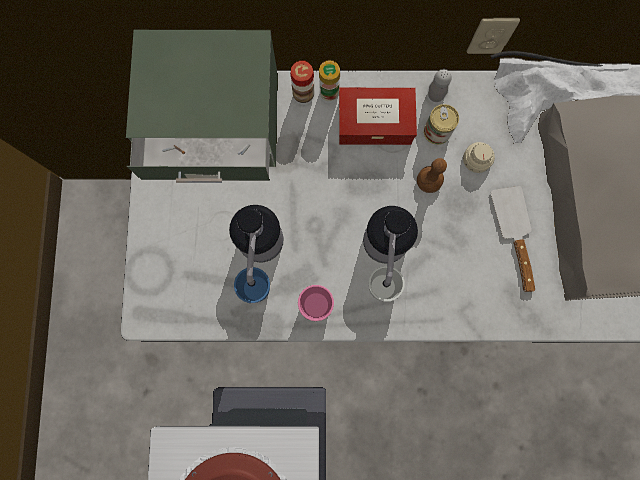

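View pics/side0.png

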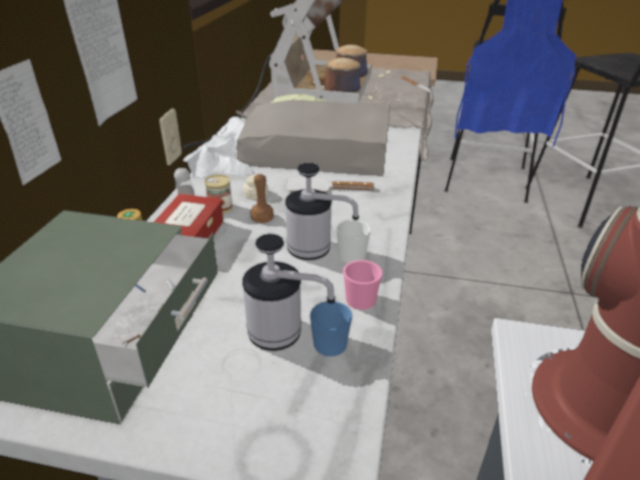

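The top view shows the blue cup at (252,285), pink look-alike at (316,302) and white cup at (387,284). The left pump's knob is about (251,219) and the right pump's about (397,222). In the side view the right knob is at (308,168), with the white cup in front of its spout at (353,240). The candidates for "white cup" are white (387,284) and pink (316,302), and I choose white. The candidates for the knob are left (251,219) and right (397,222), and I choose right. I'll check that in a crop.

```bash
cat > h.py <<'E'
import numpy as np,pickle
d=pickle.load(open('d.pkl','rb'))
def ray(n,u,v):
    c=d[n];E=c['extrinsics'];R=E[:3,:3]
    return -R.T@E[:3,3],R.T@np.array([(u-c['cx'])/c['fx'],(v-c['cy'])/c['fy'],1])
def plane(n,u,v,z):
    o,r=ray(n,u,v);return o+r*(z-o[2])/r[2]
E
python3 - <<'E'
from h import *
import cv2
for n,u,v,z in [('top',397,221,.185),('side',308,168,.185),('top',251,219,.185),('side',270,242,.185),('top',387,284,.065),('top',252,285,.065),('top',316,302,.065),('side',353,228,.065)]: print(n,u,v,plane(n,u,v,z).round(3))
a=cv2.resize(d['top']['color'][190:310,350:440],None,fx=4,fy=4,interpolation=2)
b=cv2.resize(d['side']['color'][150:270,270:370],None,fx=4,fy=4,interpolation=2)
f=lambda i:np.clip(i.astype(float)*1.0,0,255)
g=lambda i:(255*(i/255.)**.5).astype('uint8')
cv2.imwrite('pics/crop.png',np.hstack([g(a),g(b)]))
E
```

```text
top 397 221 [ 0.51  -0.289  0.185]
side 308 168 [ 0.509 -0.281  0.185]
top 251 219 [ 0.513 -0.045  0.185]
side 270 242 [ 0.509 -0.036  0.185]
top 387 284 [ 0.418 -0.285  0.065]
top 252 285 [ 0.415 -0.034  0.065]
top 316 302 [ 0.384 -0.153  0.065]
side 353 228 [ 0.42  -0.284  0.065]
```

View pics/crop.png

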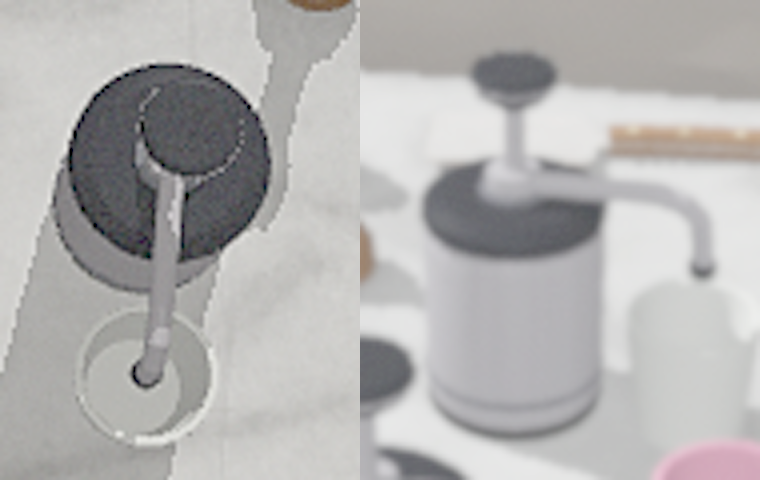

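The crop confirms that the right pump's spout ends inside the white cup. Its knob ellipse is centred at about (398,222) in top and (308.5,168) in side. The cup lies about 93 mm from the axis, against 95 mm expected.

```bash
cat >> h.py <<'E'
from scipy.spatial.transform import Rotation as Ro
def delta(t):
    from station import ctrl
    o=ctrl.get_obs();R=Ro.from_rotvec(o['tool_rot'])
    e=np.array(t)-o['tool_pos'];print(o['t'],o['tool_pos'].round(4),'tool shares',(R.inv().apply(e)/.05).round(3));print('R',R.as_matrix().round(3).tolist(), o['contact_force'],o['opening'])
E
python3 -c "
from h import *
print(plane('top',398,222.3,.182))
(a,r),(b,s)=ray('top',398,222.3),ray('side',308.5,168)
t=np.linalg.lstsq(np.c_[r,-s],b-a,rcond=None)[0];print(a+r*t[0],b+s*t[1])
delta([.507,-.290,.25])"
```

```text
[ 0.5086977 -0.2915043  0.182    ]
[ 0.5092512  -0.29185372  0.17957857] [ 0.51020018 -0.29173704  0.17977865]
0.1 [0.259  0.5682 0.2302] tool shares [-11.634 -13.56   -0.374]
R [[-0.91, 0.415, -0.001], [0.415, 0.91, -0.002], [0.0, -0.002, -1.0]] [ 0.42221725 -0.13540851 -0.77551578] 0.08540067502319644
```

Emit:
{"name": "play_rows", "arguments": {
  "series": [
    [0, [-0.6, -0.7, -0.2], [0, 0, 0]],
    [0, [-0.65, -0.76, -0.2], [0, 0, 0]],
    [0, [-0.65, -0.76, 0], [0, 0, 0]],
    [0, [-0.65, -0.76, 0], [0, 0, 0]],
    [0, [-0.65, -0.76, 0], [0, 0, 0]],
    [0, [-0.65, -0.76, 0], [0, 0, 0]],
    [0, [-0.65, -0.76, 0], [0, 0, 0]],
    [0, [-0.65, -0.76, 0], [0, 0, 0]]
  ],
  "force": 40
}}

```text
t: 1.1
tool_pos: [0.3686, 0.1864, 0.2509]
tool_rot: [-0.666, -3.07, 0.0]
contact_force: [0.6, -0.1, 0.2]
opening: -0.0001
grip_force: 0.0
```

Emit:
{"name": "play_rows", "arguments": {
  "series": [
    [0, [-0.65, -0.76, 0], [0, 0, 0]],
    [0, [-0.65, -0.76, 0], [0, 0, 0]],
    [0, [-0.65, -0.76, 0], [0, 0, 0]],
    [0, [-0.65, -0.76, 0], [0, 0, 0]],
    [0, [-0.65, -0.76, 0], [0, 0, 0]],
    [0, [-0.65, -0.76, 0], [0, 0, 0]],
    [0, [-0.65, -0.76, 0], [0, 0, 0]],
    [0, [0, 0, 0], [0, 0, 0]]
  ]
}}

```text
t: 2.1
tool_pos: [0.4653, -0.1509, 0.2505]
tool_rot: [-0.673, -3.067, -0.0]
contact_force: [-0.4, 1.3, -0.5]
opening: 0.0001
grip_force: 0.0
```

```bash
python3 -c "
from h import *
delta([.509,-.291,.24])"
```

```text
2.1 [ 0.4653 -0.1509  0.2505] tool shares [-1.968 -2.178  0.208]
R [[-0.908, 0.419, -0.002], [0.419, 0.908, 0.0], [0.002, -0.0, -1.0]] [-0.43937107  1.26734224 -0.53385351] 0.00013110330745784923
```

Emit:
{"name": "play_rows", "arguments": {
  "series": [
    [0, [-0.65, -0.73, 0], [0, 0, 0]],
    [0, [-0.65, -0.73, 0], [0, 0, 0]],
    [0, [-0.65, -0.71, 0.1], [0, 0, 0]],
    [0, [0, 0, 0.1], [0, 0, 0]],
    [0, [0, 0, 0], [0, 0, 0]],
    [0, [0, 0, 0], [0, 0, 0]]
  ]
}}

```text
t: 2.85
tool_pos: [0.509, -0.2862, 0.2415]
tool_rot: [0.665, 3.07, 0.0]
contact_force: [-0.2, 0.2, 0.0]
opening: -0.0
grip_force: 0.0
```

```bash
python3 -c "
from h import *
delta([.509,-.291,.20])
from station import imaging
import cv2
a=imaging.get_image('side')['color'];b=imaging.get_image('top')['color']
g=lambda i:(255*(i/255.)**.5).astype('uint8')
cv2.imwrite('pics/s1.png',g(np.hstack([cv2.resize(a[110:230,250:350],None,fx=4,fy=4),cv2.resize(b[190:310,350:440],None,fx=4,fy=4)])))"
```

```text
2.85 [ 0.509  -0.2862  0.2415] tool shares [-0.04  -0.088  0.83 ]
R [[-0.911, 0.413, 0.0], [0.413, 0.911, 0.0], [-0.0, 0.0, -1.0]] [-0.24427926  0.16689854  0.02225226] -5.3811517853830894e-06
```

View pics/s1.png

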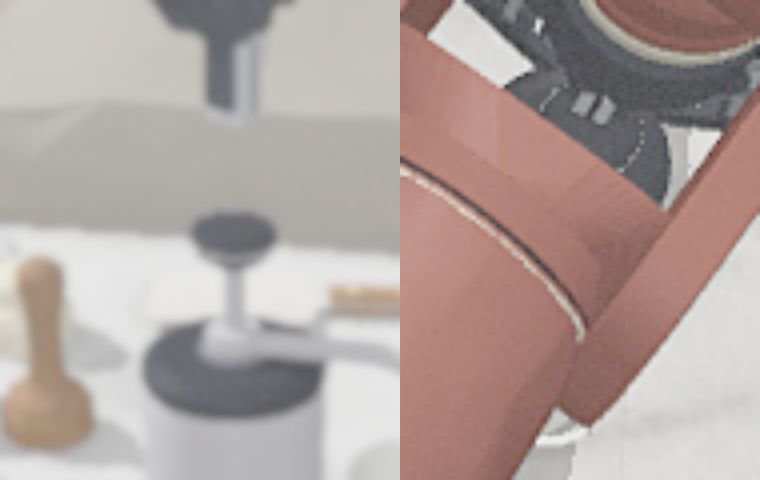

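The side view (left half) shows the closed fingertips at (235,115), directly above the knob at (234,232). I'll correct 5 mm in y and go down.

Emit:
{"name": "play_rows", "arguments": {
  "series": [
    [0, [-0.04, -0.09, 0.4], [0, 0, 0]],
    [0, [0, 0, 0.4], [0, 0, 0]],
    [0, [0, 0, 0.2], [0, 0, 0]],
    [0, [0, 0, 0.2], [0, 0, 0]],
    [0, [0, 0, 0.2], [0, 0, 0]],
    [0, [0, 0, 0.1], [0, 0, 0]],
    [0, [0, 0, 0], [0, 0, 0]]
  ]
}}

```text
t: 3.82
tool_pos: [0.5089, -0.2925, 0.1672]
tool_rot: [-0.667, -3.069, -0.0]
contact_force: [-4.0, 2.8, 6.3]
opening: -0.0002
grip_force: 3.4
```

Emit:
{"name": "play_rows", "arguments": {
  "series": [
    [0, [0, 0, 0.1], [0, 0, 0]],
    [0, [0, 0, 0.08], [0, 0, 0]],
    [0, [0, 0, 0.06], [0, 0, 0]],
    [0, [0, 0, 0.0], [0, 0, 0]],
    [0, [0, 0, 0], [0, 0, 0]]
  ]
}}

```text
t: 4.45
tool_pos: [0.5093, -0.2928, 0.1564]
tool_rot: [0.667, 3.069, -0.001]
contact_force: [-5.0, 3.0, 8.0]
opening: -0.0002
grip_force: 4.5
```

```bash
python3 -c "
from h import *
delta([.509,-.291,.155])
from station import imaging
import cv2
a=imaging.get_image('side')['color']
g=lambda i:(255*(i/255.)**.5).astype('uint8')
cv2.imwrite('pics/s2.png',g(cv2.resize(a[130:250,250:350],None,fx=4,fy=4)))"
```

```text
4.45 [ 0.5093 -0.2928  0.1564] tool shares [0.021 0.029 0.028]
R [[-0.91, 0.415, 0.001], [0.415, 0.91, -0.001], [-0.001, -0.0, -1.0]] [-5.00365344  3.00551737  8.02676839] -0.000208754056802031
```

View pics/s2.png

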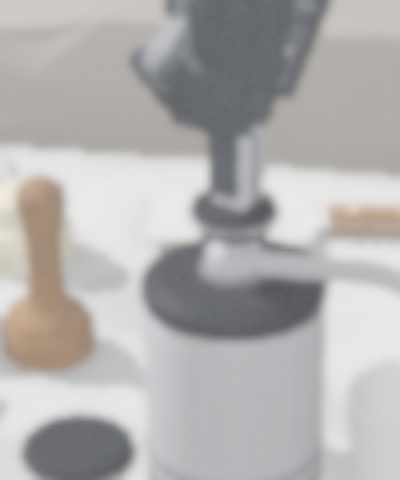

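The knob is down and nearly on its stop, with the fingertips centred on it at (237,205). I'll press a little further until the force jumps.

Emit:
{"name": "play_rows", "arguments": {
  "series": [
    [0, [0, 0, 0.03], [0, 0, 0]],
    [0, [0, 0, 0.03], [0, 0, 0]],
    [0, [0, 0, 0.0], [0, 0, 0]]
  ]
}}

```text
t: 4.88
tool_pos: [0.5094, -0.2928, 0.155]
tool_rot: [0.666, 3.069, -0.001]
contact_force: [-7.8, 5.7, 15.6]
opening: -0.0002
grip_force: 7.5
```

The force has jumped from about 10 to 18 N while z stays at 0.155, so the plunger is on its stop. I'll hold briefly, then retract.

Emit:
{"name": "play_rows", "arguments": {
  "series": [
    [0, [0, 0, 0.02], [0, 0, 0]],
    [0, [0, 0, 0.0], [0, 0, 0]],
    [0, [0, 0, 0], [0, 0, 0]]
  ]
}}

```text
t: 5.25
tool_pos: [0.5094, -0.2928, 0.1549]
tool_rot: [0.666, 3.069, -0.001]
contact_force: [-9.5, 6.1, 18.2]
opening: 0.0001
grip_force: 9.4
```

Emit:
{"name": "play_rows", "arguments": {
  "series": [
    [0, [0, 0, -0.2], [0, 0, 0]],
    [0, [0, 0, -0.3], [0, 0, 0]],
    [0, [0, 0, -0.4], [0, 0, 0]],
    [0, [0, 0, -0.5], [0, 0, 0]],
    [0, [0, 0, -0.6], [0, 0, 0]],
    [0, [0, 0, 0], [0, 0, 0]],
    [0, [0, 0, 0], [0, 0, 0]],
    [0, [0, 0, 0], [0, 0, 0]]
  ]
}}

```text
t: 6.25
tool_pos: [0.5084, -0.2921, 0.2484]
tool_rot: [-0.666, -3.067, -0.002]
contact_force: [-0.5, -0.2, 0.6]
opening: 0.0001
grip_force: 0.0
```

```bash
python3 -c "
from h import *
delta([.509,-.291,.25])
from station import imaging
import cv2
a=imaging.get_image('side')['color']
g=lambda i:(255*(i/255.)**.5).astype('uint8')
cv2.imwrite('pics/s3.png',g(cv2.resize(a[110:370,220:400],None,fx=2,fy=2)))"
```

```text
6.25 [ 0.5084 -0.2921  0.2484] tool shares [-0.003  0.025 -0.033]
R [[-0.91, 0.415, -0.002], [0.415, 0.91, 0.002], [0.003, 0.001, -1.0]] [-0.47224311 -0.1776063   0.60971535] 9.39365691383871e-05
```

View pics/s3.png

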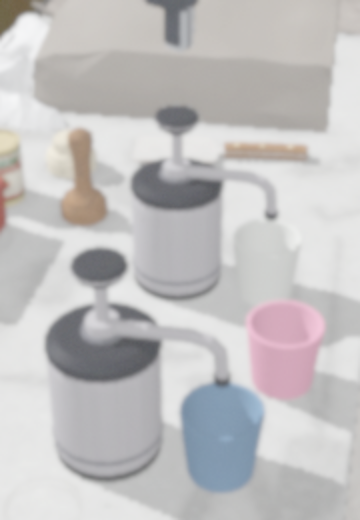

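Both knobs are up, with the right one back at (177,118) in the crop. The cups haven't moved and the gripper is clear.

```bash
python3 -c "
from station import ctrl
print(ctrl.finish_job())"
```

```text
the job is handed in; nothing more can be done
None
```

I pressed the right-hand pump, the one over the white cup, down to its stop and let it come all the way back up; the other pump and both cups were left untouched, and the job is handed in (no verdict was returned).

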